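# Seat the lens cell and hold the microscope's bayonet collar home

## Task

The bench microscope stands lens-up on the repair mat. Press its black-capped lens cell straight down until it is fully seated in the barrel; after that, take the knurled collar around the barrel and turn it until its hidden keyways drop over the barrel's pins, and push it fully home against its spring, as it must be for its grub screw to be tightened. Finish while still holding the collar pushed home with the fingers (the spring lifts it if you let go), and leave the phone, screwdriver and jar where they lie.

Things in the scene. Friction and masses are not known exactly. Their poses are not given: they have to be found in the camera images.
- microscope: Fixed bench microscope standing lens-up; origin at the centre of its foot's underside, on the 4 mm mat; z up along the barrel's axis. Foot 110 x 110 x 12 mm, white body of 72 mm diameter up to 52 mm above the origin, aluminium neck of 48 mm diameter from 52 to 78 mm, then a spigot of 33 mm diameter up to 112 mm.
- shoulder (a point): On the barrel's axis at the neck's top, 78 mm above the microscope's origin: the collar is home when its underside rests here. A spring ring pushes the collar up over the last 6 mm (0 to 9 N), so unheld it floats about 5 mm above home.
- pin_tops (a point): On the barrel's axis, 88 mm above the microscope's origin, level with the tops of three 5 mm pins, 120 degrees apart, that stick 6.5 mm out of the spigot. The collar hides them; their direction is not marked.
- collar: Loose knurled steel ring around the spigot, 57 mm outside diameter, 28 mm high, 36 mm bore, about 0.14 kg; origin at the centre of its underside, z up. It starts riding on the pins, underside 10 mm above home. Turns easily, drops only when the keyways meet the pins, and must be pushed down if the fingers hold it.
- collar_top (a point): Centre of the collar's top, 28 mm above its underside. Three keyways, 120 degrees apart, are hidden inside the collar, direction not marked. From the start they meet the pins after turning the collar 25 to 75 degrees clockwise seen from above (or 45 to 95 anticlockwise), and pass over them within about 5 degrees either way.
- lens_cell (a joint): How far the lens cell is pressed in, in m: 0 stands 6 mm proud (starts at 0 to 0.002), 0.006 is fully seated. A stiff push fit, 6 N to move; it stays where it is left.
- cell_top (a point): Centre of the flat top of the lens cell's black cap, 26 mm diameter, on the barrel's axis; 136 mm above the microscope's origin at joint value 0, 130 mm when seated (then 14 mm above the top of the collar riding on the pins).
- phone: Bystander: opened aluminium phone lying flat, 150 x 72 x 8 mm, origin under its centre. Leave it.
- screwdriver: Bystander: screwdriver lying flat, 170 mm long. Leave it.
- flux_jar: Bystander: white jar, 48 mm diameter, 42 mm high, origin under its centre. Leave it.
Mind the look-alikes: they are no part of the job. Several things have the shape of the collar; the one meant has the colours described above.

How it is judged:
On the way, in this order (a step that is already met when the one before it is completed fails the run):
1. the lens cell is pressed fully in, while the collar still rides on the pins (value of joint lens_cell above 0.005 m and z of collar in the frame of microscope above 0.0855 m), for 0.1 s.
2. the collar has dropped over the pins (z of collar in the frame of microscope below 0.0845 m and horizontal distance between collar and microscope below 0.005 m), for 0.1 s.
At the end, for the whole second after the job is handed in: The lens cell is pressed in at least 5 of its 6 mm; the collar is over the pins, level within 0.08 rad, within 2 mm of its home shoulder, still, and held there by the fingers (more than 2 N); phone, screwdriver and jar within 20 mm of where they were (value of joint lens_cell above 0.005 m and z of collar in the frame of microscope below 0.08 m and horizontal distance between collar and microscope below 0.005 m and angle between collar's own z axis and vertical below 0.08 rad and linear speed of collar below 0.02 m/s and contact force between the fingers and collar above 2 N and distance of each of phone, screwdriver, flux_jar from where it was at the start of the episode below 0.02 m); the arm keeps its last pose, push and grip.
It fails at once if a bystander is disturbed (distance of any of phone, screwdriver, flux_jar from where it was at the start of the episode above 0.03 m).
It also fails if it takes over 42 s, if anything falls off the work surface, if the arm or the gripper's body presses on something with over 40 N, if the wrist force passes 120 N, or if a joint passes its speed limit or range.

## Robot

A 7-joint arm with a two-finger parallel gripper is mounted at the origin on the work surface. World frame = base frame: x ahead of the robot, y to its left, z up, the work surface at z = 0. Lengths are in m, angles in rad, forces in N, time in s.
With the tool pointing down it reaches from about 0.4 to 0.875 m from the base axis. Payload 19.3 kg.
Tool frame: the origin (TCP) lies at the very end of the fingers, on their centre line; the grasp point (between the pads) lies 19 mm behind it; z points along the fingers, y is the line along which they close (so a half turn about z gives the same grasp; the last joint's range is limited). The gripper opens to 85 mm and grips with 20 to 120 N. Pads are 22 mm wide; open, the fingers measure 114 mm over their backs; the gripper's body (76 mm by 85 mm) begins 54 mm behind the grasp point. The pads swing forward as they close: fully open they stand 13 mm farther back than shut.
Start: joints at [1.125, 0.521, -0.036, 1.599, 0.021, 1.021, -0.113], TCP at [0.229, -0.581, 0.231] pointing down, gripper open.
Joint ranges: [-2.91, 2.91], [-0.3, 2.13], [-1.5, 1.42], [0.17, 2.43], [-1.26, 4.41], [0.16, 1.93], [-2.52, 2.52]. Speed limits (rad/s): [1.89, 1.89, 2.39, 2.39, 3.01, 3.01, 3.01].

## Interface

Orientations are given as [roll, pitch, yaw] about the fixed x, y, z axes, in that order (R = Rz(yaw) Ry(pitch) Rx(roll)).
In Python, from workcell import monitor, viewer, bot gives the robot as it stands.
- The arm moves only by the tool move_arm, never from a script. Its arguments are lists of equal length, an entry for each row: "gripper": the opening, from 0 (shut) to 1 (fully open); "linear": the shift along the tool's x, y, z in cm, a list of three; "twist": the turn about the tool's z in degrees. A call has 1 to 8 rows; each row shifts and turns the commanded pose from where the row before left it, along the tool's axes as they then stand; what a row does not reach is not made up. A row lasts 1/10 s, in which the tool goes at most 50 mm and 8.59 degrees, less where a joint would pass 70% of its speed; a pose out of reach is approached as far as the arm can. A call with a gripper value outside its range is refused whole. The fingers move at their own pace and stop on an object; "squeeze" is the grip in N (left out, the last holds). Time passes only in rows, so rows that do not move let the fingers close. It gives the time, the measured TCP pose, the force, the opening and the grip force at its end, in the units of the state.
- monitor.observe(): the state, without advancing time (a new reading comes with each control period).
- viewer.grab_frame(name): name is "scene" or "top" or "wrist"; returns a dict with "img" (384x512x3 uint8, red, green, blue), "K" (3x3 intrinsics, pixels), "eye" and "rotation" of the camera in the world. Camera axes: x right, y up, looking along -z (the intrinsics and any distortion apply to the point x, -y, -z); pixel columns grow to the right and rows downward; lengths in m; the calibration is good to about 2 mm. The wrist camera is an equidistant fisheye: a pixel r from the principal point sees the ray r / f radians off the axis. A picture is of the moment at which its call begins. There is no depth.
- bot.job_done(): hands the job in; it is judged then, once.
The state is a dict: "clock": time; "qpos": joint angles; "qd": joint speeds; "joint_efforts": joint torques, N m; "position": TCP position; "tool_rot": TCP orientation; "force": force on the tool from outside, world axes, zero at the start; "moment": the same for the moment, N m; "grip_width": finger opening in m; "finger_force": force on a finger pad.
Only numpy, scipy, OpenCV 4.12 (cv2) and the standard library are available. Lean on these libraries where they do the work, as an engineer would, in place of code of your own. Each camera call takes 0.05 s, during which the arm holds its last target. There are 200 camera calls.

## Working session

There is one attempt and no reset: what is moved stays moved. The work goes in short steps, Python scripts to look and compute and a tool call to move; the robot and the scene stay as the last step left them, time stands still between calls to the robot, and variables do not carry over. Pictures are saved under pics/ and viewed, at most 10 in all, crops included, and the job is handed in when it is done.

Besides the shell and the picture viewer there is one more tool, called after ">>>" by a JSON object that holds its "name" and its "arguments", one argument or row to a line. move_arm: Moves the arm, as the interface text tells. Its arguments: {"type":"object","properties":{"gripper":{"type":"array"},"linear":{"type":"array"},"twist":{"type":"array"},"squeeze":{"type":"number"}},"required":["gripper","linear","twist"]}

```bash
mkdir -p pics
cat > h.py <<'E'
import numpy as np, cv2, pickle
from workcell import monitor, viewer, bot
def grab(n,tag):
    f=viewer.grab_frame(n); cv2.imwrite(f'pics/{tag}.png',cv2.cvtColor(f['img'],cv2.COLOR_RGB2BGR)); pickle.dump(f,open(f'{tag}.pkl','wb')); return f
def ray(f,u,v,fish=False):
    K=np.array(f['K']); x=(u-K[0,2])/K[0,0]; y=(v-K[1,2])/K[1,1]
    if fish:
        t=np.hypot(x,y); s=np.sin(t)/max(t,1e-9); d=np.array([x*s,-y*s,-np.cos(t)])
    else: d=np.array([x,-y,-1.])
    d=np.array(f['rotation'])@d; return np.array(f['eye']),d/np.linalg.norm(d)
def tri(rs):
    A=sum(np.eye(3)-np.outer(d,d) for e,d in rs); b=sum((np.eye(3)-np.outer(d,d))@e for e,d in rs)
    p=np.linalg.solve(A,b); return p,[np.linalg.norm((np.eye(3)-np.outer(d,d))@(p-e)) for e,d in rs]
def atz(r,z): e,d=r; return e+d*(z-e[2])/d[2]
E
python3 - <<'E'
from h import *
fs=[grab(n,n+'0') for n in ('scene','top','wrist')]
for f in fs: print(np.round(f['eye'],3),np.round(f['K'],1).tolist(),np.round(f['rotation'],2).tolist(),f.keys())
a=np.hstack([cv2.imread(f'pics/{n}0.png') for n in('scene','top')])
cv2.imwrite('pics/st.png',cv2.resize(a,(800,300),interpolation=cv2.INTER_AREA))
print(monitor.observe())
E
```

```text
[1.311 0.24  1.151] [[457.6, 0.0, 258.4], [0.0, 457.6, 193.5], [0.0, 0.0, 1.0]] [0.67, 0.01, 1.85] dict_keys(['img', 'K', 'eye', 'rotation'])
[ 0.361 -0.009  1.037] [[373.6, 0.0, 261.7], [0.0, 373.6, 195.2], [0.0, 0.0, 1.0]] [0.15, 0.0, -1.57] dict_keys(['img', 'K', 'eye', 'rotation'])
[ 0.293 -0.556  0.373] [[297.3, 0.0, 255.8], [0.0, 297.3, 188.9], [0.0, 0.0, 1.0]] [-0.28, 0.0, -1.19] dict_keys(['img', 'K', 'eye', 'rotation'])
{'clock': 0.15, 'qpos': array([ 1.12482728,  0.52185231, -0.03631349,  1.59988584,  0.02121772,
        1.02109863, -0.1128143 ]), 'qd': array([ 0.00083295, -0.00150627,  0.00050862, -0.00208849,  0.00020697,
        0.00220012, -0.00161279]), 'joint_efforts': array([ 3.10458468e-03, -9.27379918e+01,  1.98119245e+00, -3.70051503e+01,
        1.80746207e-02,  6.24797671e-03, -4.55509209e-06]), 'position': array([ 0.22923237, -0.58116663,  0.23087041]), 'tool_rot': array([-3.14073760e+00,  8.00484344e-05,  3.75739792e-01]), 'force': array([-0.02457054,  1.38576843, -0.59036371]), 'moment': array([ 0.05999709, -0.03698604,  0.00846922]), 'finger_force': 0.0, 'grip_width': 0.08543799790677553}
```

View pics/scene0.png

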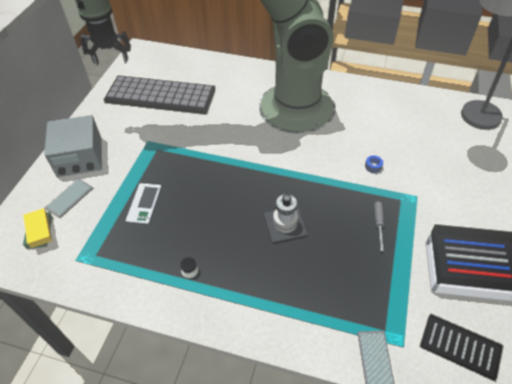

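View pics/top0.png

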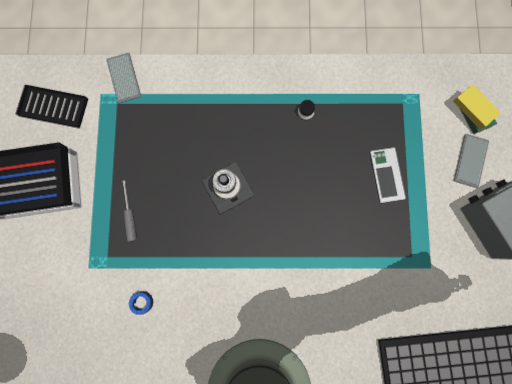

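The scene view shows the microscope at about (287,215), cap at about (287,199). The top view has it at about (228,187), cap at about (223,179). The phone, jar, screwdriver and blue look-alike ring are well clear. Next I'll enlarge the microscope.

```bash
sed -i "s/np.array(f\['rotation'\])@d/Rotation.from_euler('xyz',f['rotation']).as_matrix()@d/; 1i from scipy.spatial.transform import Rotation" h.py
python3 - <<'E'
from h import *
a=cv2.imread('pics/scene0.png')[185:245,255:320]; b=cv2.imread('pics/top0.png')[155:215,195:260]
cv2.imwrite('pics/crop.png',np.hstack([cv2.resize(i,None,fx=6,fy=6,interpolation=cv2.INTER_CUBIC) for i in(a,b)]))
E
```

```text
(no output)
```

View pics/crop.png

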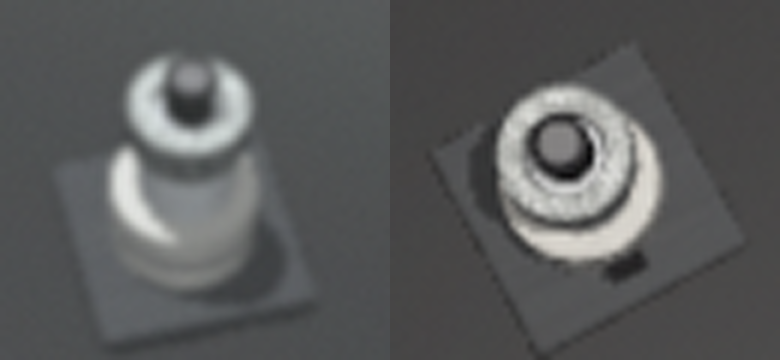

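The cap top's centre is at crop (190,79) in the scene and (171,143) in the top view. The collar top's centre is at (190,104) and (175,152).

Run:
```python
from h import *
s,t=[pickle.load(open(n+'0.pkl','rb')) for n in('scene','top')]
R=lambda f,u0,v0,x,y: ray(f,u0+x/6-.4,v0+y/6-.4)
for nm,a,b in (('cap',(190,79),(171,143)),('col',(190,104),(175,152))):
    r=[R(s,255,185,*a),R(t,195,155,*b)]; print(nm,np.round(tri(r)[0],4),np.round(tri(r)[1],4),[np.round(atz(q,{'cap':.139,'col':.120}[nm]),4) for q in r])
# foot corners in top at z=.016
P=[atz(R(t,195,155,x-390,y),.016) for x,y in((432,152),(631,44),(745,240),(543,355))]
print(np.round(P,4),np.mean(P,0)); 
w=pickle.load(open('wrist0.pkl','rb')); M=Rotation.from_euler('xyz',w['rotation']).as_matrix()
p=np.array([.465,.1,.12])
print(w['eye'],(p-w['eye'])@M)
```

```text
cap [0.5411 0.088  0.1367] [0.0009 0.0009] [array([0.5425, 0.0893, 0.139 ]), array([0.5409, 0.0869, 0.139 ])]
col [0.541  0.0885 0.1176] [0.0011 0.0011] [array([0.5425, 0.09  , 0.12  ]), array([0.5408, 0.0872, 0.12  ])]
[[0.5613 0.1598 0.016 ]
 [0.6126 0.068  0.016 ]
 [0.5198 0.0145 0.016 ]
 [0.4667 0.1068 0.016 ]] [0.54008792 0.08724288 0.016     ]
[ 0.29256298 -0.55603685  0.37284553] [-0.54681229  0.45501288 -0.13419888]
```

Both views agree to within 2 mm. The axis is at about (0.541, 0.088), with the cap top at 0.137 and collar top at 0.118, which match the text's heights of 0.138–0.140 and 0.120. Now the transit: about 53.6 cm in tool x and −50.8 cm in tool y.

>>> {"name": "move_arm", "arguments": {
  "gripper": [1,1,1,1,1,1,1,1],
  "linear": [
    [3.4,-3.2,0],
    [3.4,-3.2,0],
    [3.4,-3.2,0],
    [3.4,-3.2,0],
    [3.4,-3.2,0],
    [3.4,-3.2,0],
    [3.4,-3.2,0],
    [3.4,-3.2,0]
  ],
  "twist": [0,0,0,0,0,0,0,0]
}}

```text
clock: 0.95
position: [0.3888, -0.2417, 0.2314]
tool_rot: [3.141, -0.0, 0.376]
force: [1.9, -1.2, -0.7]
grip_width: 0.0852
finger_force: 0.0
```

>>> {"name": "move_arm", "arguments": {
  "gripper": [0,0,0,0,0,0,0,0],
  "linear": [
    [3.4,-3.2,0],
    [3.4,-3.2,0],
    [3.4,-3.2,0],
    [3.4,-3.2,0],
    [3.4,-3.2,0],
    [3.4,-3.2,0],
    [3.4,-3.2,0],
    [0,0,0]
  ],
  "twist": [0,0,0,0,0,0,0,0],
  "squeeze": 30
}}

```text
clock: 1.75
position: [0.5289, 0.0585, 0.231]
tool_rot: [-3.139, -0.001, 0.383]
force: [-1.3, -0.3, -0.3]
grip_width: -0.0001
finger_force: 0.0
```

Run:
```python
from h import *
f=grab('wrist','w1'); o=monitor.observe()
print(o['clock'],o['position'],o['tool_rot'],o['qpos'],o['grip_width'],f['eye'])
```

```text
1.8 [0.52800617 0.05533505 0.23084867] [-3.14039482e+00  4.67482996e-05  3.80220672e-01] [ 0.02071126  0.38620713 -0.30849923  1.83642294  0.14058314  0.94045678
 -1.54015396] 0.00022008180877394813 [0.59193811 0.08377656 0.3732052 ]
```

View pics/w1.png

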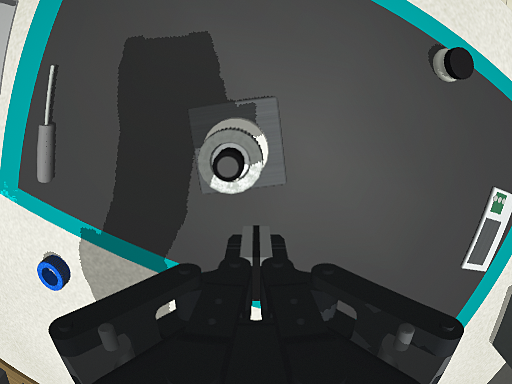

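The wrist view shows the cap top's centre at about (229,166), with the collar around it and the shut fingers pointing at (256,235). I'll check the axis from here.

Run:
```python
from h import *
f=pickle.load(open('w1.pkl','rb')); t,s=[pickle.load(open(n+'0.pkl','rb')) for n in('top','scene')]
r=ray(f,229,166,True); print(atz(r,.139)); print(tri([r,ray(t,223.1,178.4),ray(s,286.3,197.8)]))
i=cv2.imread('pics/w1.png')[115:205,180:300]; cv2.imwrite('pics/w1c.png',cv2.resize(i,None,fx=6,fy=6,interpolation=cv2.INTER_CUBIC))
p=tri([r,ray(t,223.1,178.4),ray(s,286.3,197.8)])[0]; o=monitor.observe(); M=Rotation.from_euler('xyz',o['tool_rot']).as_matrix(); print(M.T@(p-o['position'])*100)
```

```text
[0.54041035 0.08669237 0.139     ]
(array([0.54067501, 0.08760841, 0.13673543]), [np.float64(0.0011605238823884656), np.float64(0.000866223622758604), np.float64(0.0014182614980895285)])
[ 2.37459332 -2.5154001   9.41423257]
```

View pics/w1c.png

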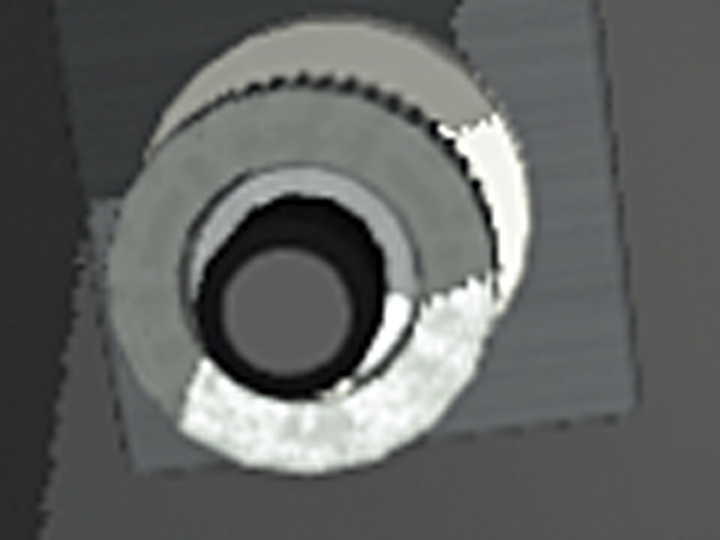

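The grey cap disc's centre is at crop (286,312), and the collar top's outer circle is centred at (302,280).

Run:
```python
from h import *
f=pickle.load(open('w1.pkl','rb'))
print(atz(ray(f,180+286/6-.4,115+312/6-.4,True),.138),atz(ray(f,180+302/6-.4,115+280/6-.4,True),.12))
```

```text
[0.5392065 0.0878393 0.138    ] [0.54044755 0.08766216 0.12      ]
```

The axis is at (0.5405, 0.0877). I'll move above the cap with the fingers shut and descend to z of about 0.15.

>>> {"name": "move_arm", "arguments": {
  "gripper": [0,0,0,0,0,0,0],
  "linear": [
    [1.2,-1.25,0],
    [1.15,-1.25,0],
    [0,0,2.5],
    [0,0,2.5],
    [0,0,2],
    [0,0,1],
    [0,0,0]
  ],
  "twist": [0,0,0,0,0,0,0]
}}

```text
clock: 2.5
position: [0.5399, 0.0843, 0.1504]
tool_rot: [-3.141, 0.002, 0.376]
force: [0.2, -0.2, 0.2]
grip_width: -0.0001
finger_force: 0.0
```

>>> {"name": "move_arm", "arguments": {
  "gripper": [0,0,0,0,0,0,0,0],
  "linear": [
    [0.2,-0.3,0],
    [0,0,0.5],
    [0,0,0.4],
    [0,0,0.2],
    [0,0,0.2],
    [0,0,0.1],
    [0,0,0.1],
    [0,0,0]
  ],
  "twist": [0,0,0,0,0,0,0,0]
}}

```text
clock: 3.3
position: [0.5411, 0.0876, 0.1364]
tool_rot: [3.142, -0.0, 0.376]
force: [-1.1, 0.1, 2.9]
grip_width: -0.0004
finger_force: 1.1
```

>>> {"name": "move_arm", "arguments": {
  "gripper": [0,0,0,0,0,0],
  "linear": [
    [0,0,0.1],
    [0,0,0.1],
    [0,0,0.1],
    [0,0,0.1],
    [0,0,0],
    [0,0,0]
  ],
  "twist": [0,0,0,0,0,0]
}}

```text
clock: 3.9
position: [0.5413, 0.0877, 0.1338]
tool_rot: [3.141, -0.001, 0.376]
force: [-9.9, -2.7, 32.0]
grip_width: 0.0001
finger_force: 15.6
```

The push force rose to 32 N at z = 0.1338, so the cell is seated. Next I'll retreat up, open, and descend over the collar.

>>> {"name": "move_arm", "arguments": {
  "gripper": [0,0,1,1,1,1,1,1],
  "linear": [
    [0,0,-1],
    [0,0,-3],
    [0,0,0],
    [0,0,0],
    [0,0,0],
    [0,0,0],
    [0,0,0],
    [0,0,0]
  ],
  "twist": [0,0,0,0,0,0,0,0]
}}

```text
clock: 4.7
position: [0.5409, 0.0877, 0.172]
tool_rot: [-3.141, 0.001, 0.376]
force: [0.3, 0.2, 1.0]
grip_width: 0.0848
finger_force: 0.0
```

Run:
```python
from h import *
o=monitor.observe(); print(o['clock'],o['position'],o['tool_rot'],o['qpos'],o['grip_width'],o['force'])
f=grab('scene','s2'); cv2.imwrite('pics/s2c.png',cv2.resize(cv2.imread('pics/s2.png')[165:245,245:330],None,fx=6,fy=6,interpolation=cv2.INTER_CUBIC))
```

```text
4.7 [0.54093397 0.08769449 0.17196544] [-3.14140606e+00  5.36495928e-04  3.75796603e-01] [-0.04884989  0.48649433 -0.29785888  1.85112203  0.18653566  0.83162055
 -1.63538194] 0.08480423422984928 [0.2863255  0.20051024 0.99797829]
```

View pics/s2c.png

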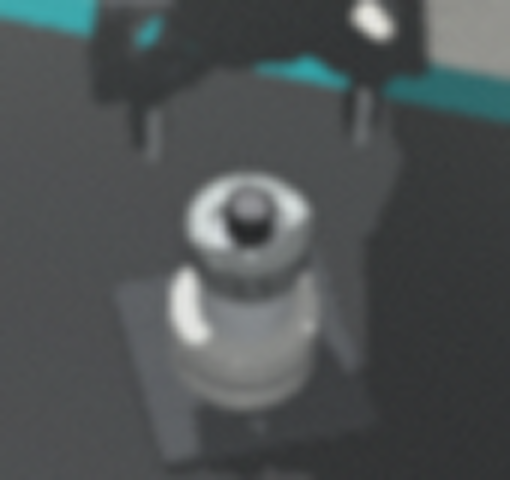

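The cell is seated, the collar still rides on the pins, and the open fingers straddle the barrel (tips at crop x 152 and 360, barrel at 250). I'll descend and close.

>>> {"name": "move_arm", "arguments": {
  "gripper": [1,1,1,1,1,0,0,0],
  "linear": [
    [0,0,2.5],
    [0,0,2.5],
    [0,0,2.1],
    [0,0,1.5],
    [0,0,0],
    [0,0,0],
    [0,0,0],
    [0,0,0]
  ],
  "twist": [0,0,0,0,0,0,0,0],
  "squeeze": 30
}}

```text
clock: 5.55
position: [0.5417, 0.0878, 0.0874]
tool_rot: [3.141, -0.002, 0.376]
force: [-0.5, -0.8, 5.4]
grip_width: 0.0556
finger_force: 30.8
```

>>> {"name": "move_arm", "arguments": {
  "gripper": [0,0,0,0],
  "linear": [
    [0,0,0],
    [0,0,0],
    [0,0,0.03],
    [0,0,0.03]
  ],
  "twist": [0,0,0,0]
}}

```text
clock: 5.95
position: [0.5418, 0.0878, 0.087]
tool_rot: [3.141, -0.002, 0.375]
force: [-4.2, -1.1, 19.1]
grip_width: 0.0555
finger_force: 32.1
```

Gripped at 55.5 mm, close to the collar's 57 mm. I'll ease the push a little and turn anticlockwise.

>>> {"name": "move_arm", "arguments": {
  "gripper": [0,0,0,0,0,0,0,0],
  "linear": [
    [0,0,-0.05],
    [0,0,0],
    [0,0,0],
    [0,0,0],
    [0,0,0],
    [0,0,0],
    [0,0,0],
    [0,0,0]
  ],
  "twist": [0,-6,-6,-6,-6,-6,-6,0]
}}

```text
clock: 6.75
position: [0.5419, 0.0878, 0.0873]
tool_rot: [3.14, -0.002, 1.008]
force: [-0.4, -0.4, 8.4]
grip_width: 0.0557
finger_force: 31.7
```

Run:
```python
from h import *
o=monitor.observe(); print(o['position'],o['tool_rot'],o['qpos'][6],o['grip_width'],o['force'],o['moment'])
```

```text
[0.54186621 0.08782735 0.08725003] [ 3.14022125e+00 -1.51561689e-03  1.00798716e+00] -1.185511341625009 0.05572291884619808 [-0.35145636 -0.39998108  8.399158  ] [0.03908627 0.1421064  0.14687058]
```

>>> {"name": "move_arm", "arguments": {
  "gripper": [0,0,0,0,0],
  "linear": [
    [0,0,0],
    [0,0,0],
    [0,0,0],
    [0,0,0],
    [0,0,0]
  ],
  "twist": [-3,-3,-3,-3,0]
}}

```text
clock: 7.25
position: [0.5416, 0.0878, 0.0869]
tool_rot: [3.14, -0.001, 1.214]
force: [2.1, 0.7, 4.9]
grip_width: 0.0555
finger_force: 31.4
```

>>> {"name": "move_arm", "arguments": {
  "gripper": [0,0,0,0,0],
  "linear": [
    [0,0,0],
    [0,0,0],
    [0,0,0],
    [0,0,0],
    [0,0,0]
  ],
  "twist": [-3,-3,-3,0,0]
}}

```text
clock: 7.75
position: [0.541, 0.0875, 0.0862]
tool_rot: [-3.141, 0.0, 1.368]
force: [0.3, 0.0, -2.7]
grip_width: 0.0555
finger_force: 32.1
```

The push force vanished and z fell by 1 mm after about 57°, so the keyways seem to be meeting the pins. I'll push down gently.

>>> {"name": "move_arm", "arguments": {
  "gripper": [0,0,0,0],
  "linear": [
    [0,0,0.1],
    [0,0,0.1],
    [0,0,0],
    [0,0,0]
  ],
  "twist": [0,0,0,0]
}}

```text
clock: 8.15
position: [0.541, 0.0877, 0.0841]
tool_rot: [-3.141, 0.0, 1.37]
force: [-0.0, -0.1, -2.7]
grip_width: 0.0554
finger_force: 32.1
```

Free drop with no resistance. I'll firm up the grip and push home to a TCP of about 0.077, against the spring.

>>> {"name": "move_arm", "arguments": {
  "gripper": [0,0,0,0,0,0,0,0],
  "linear": [
    [0,0,0],
    [0,0,0.15],
    [0,0,0.15],
    [0,0,0.15],
    [0,0,0.15],
    [0,0,0.1],
    [0,0,0],
    [0,0,0]
  ],
  "twist": [0,0,0,0,0,0,0,0],
  "squeeze": 60
}}

```text
clock: 8.95
position: [0.5412, 0.0877, 0.0777]
tool_rot: [3.141, 0.0, 1.371]
force: [-3.7, -1.1, 15.0]
grip_width: 0.0544
finger_force: 67.5
```

>>> {"name": "move_arm", "arguments": {
  "gripper": [0,0,0,0,0,0],
  "linear": [
    [0,0,0.03],
    [0,0,0],
    [0,0,0],
    [0,0,0],
    [0,0,0],
    [0,0,0]
  ],
  "twist": [0,0,0,0,0,0]
}}

```text
clock: 9.55
position: [0.5412, 0.0877, 0.0777]
tool_rot: [3.141, 0.0, 1.37]
force: [-6.3, -1.8, 21.6]
grip_width: 0.0548
finger_force: 68.3
```

Run:
```python
from h import *
f=grab('scene','s3'); cv2.imwrite('pics/s3c.png',cv2.resize(cv2.imread('pics/s3.png')[165:245,245:330],None,fx=6,fy=6,interpolation=cv2.INTER_CUBIC))
```

```text
(no output)
```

View pics/s3c.png

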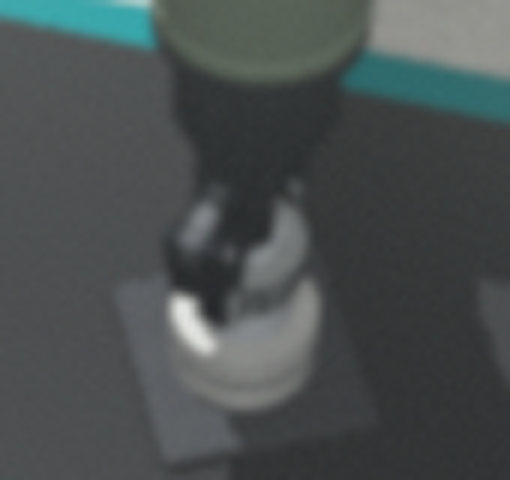

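The collar now sits low: its lower edge is at crop y of about 310, against about 295 before, close to the white body. z no longer moves with added push, which means a hard stop at home. Handing in.

```bash
python3 -c "
from workcell import bot; print(bot.job_done())"
```

```text
the job is handed in; nothing more can be done
None
```

I pressed the lens cell fully in, turned the collar about 57° anticlockwise until it dropped over the pins, and handed in with the fingers holding it against a hard stop at home; the hand-in returned no verdict.

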